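Right the child-safe tin and lock its lid

TASK

The square child-safe storage tin was left standing upside down on the drying mat with its lid unlocked. Without lifting it off the mat, tip it over its edges a quarter turn at a time, letting it come to rest on its side in between, until its lid is up; then press the winged stud in the lid down, turn it a quarter turn clockwise and let go so that it springs back up into its catch. Leave the tin standing on the mat, and do not disturb the glass jar, the bowl or the silicone cup lid.

Things in the scene. Friction and masses are not known exactly. Their poses are not given: they have to be found in the camera images.
- tin_center (a point): centre of the square metal tin, 100 x 100 mm, 118 mm high over its lid rim, 0.45 to 0.7 kg, too wide to grasp; its weight lies some 6 mm from here towards the flat base. Local z points out through the lid end (straight down at the start, level when the tin lies on its side, up at the end); local x and y are square to its four sides.
- lid_panel (a point): middle of the flat lid panel, 36 mm from tin_center along its local z (out of the lid). The lid is a well: a rim 5 mm wide and 23 mm high stands round the panel, 90 x 90 mm inside. Axes as tin_center. Two small embossed bars on the panel, 37 mm either way along local y, show where the stud's wing points when locked.
- stud_grip (a point): middle of the stud's wing, on the axis of the stud, 14.5 mm above the middle of the lid panel while up. The wing is a bar 46 mm long (local x), 12 mm thick (local y), 12.5 mm high with a coin slot along its top; its top is 6.5 mm above this point. It stands on a round flange 50 mm across whose top is 6 mm below this point. Unlocked it lies along the tin's local x, locked along local y.
- plunger (a joint): how far the stud is pressed into the lid, m: 0 up, 0.005 at the stop; its spring pushes back with about 4 N at 0 and 10 N at the stop. The stud cannot turn unless pressed more than 0.003; part-way round it is kept down at 0.003 and it springs up to 0 only at either end of its turn.
- stud (a joint): turn of the stud, rad: about 0 unlocked, 1.57 (a quarter turn, clockwise looking at the lid from outside) in its catch; it turns lightly (0.03 N m) and stops at 1.61.
- mat: fixed grey silicone drying mat with fine ribs, 280 mm (local x) by 540 mm (local y), 4 mm thick, very grippy: the tin tips on it rather than slides. Origin at the centre of its underside, lying on the counter; local z up. The tin starts towards one end of the mat (either +y or -y), and the other end is free.
- jar: glass jar with a steel lid, 90 mm across, 130 mm high, beyond the mat; origin at the centre of its underside. Leave alone.
- bowl: white melamine bowl, 130 mm across, 55 mm high, beyond the mat; origin at the centre of its underside. Leave alone.
- cup_lid: round grey silicone cup lid with a small knob, 104 mm across, 28 mm high, to the right of the mat; origin at the centre of its underside. Leave alone.
Things that resemble listed ones, but are neither listed nor needed, are in the scene too. What is shaped like the part that bears tin_center but orange or red is not meant.

How it is judged:
By the outcome, as a careful person would: the job done as asked, in the order asked, and still so for the second after the job is handed in, with the robot touching nothing.
It also fails if it takes over 58 s, if anything falls off the work surface, if the arm or the gripper's body presses on something with over 40 N, if the wrist force passes 120 N, or if a joint passes its speed limit or range.

ROBOT

A 7-joint arm with a two-finger parallel gripper is mounted at the origin on the work surface. World frame = base frame: x ahead of the robot, y to its left, z up, the work surface at z = 0. Lengths are in m, angles in degrees, forces in N, time in s.
With the tool pointing down it reaches from about 0.425 to 0.95 m from the base axis. Payload 16.7 kg.
Tool frame: the origin (TCP) lies midway between the tips of the shut fingers; the grasp point (between the pads) lies 19 mm behind it; z points along the fingers, y is the direction in which the jaws open and shut (so a half turn about z gives the same grasp; the last joint's range is limited). The gripper opens to 94 mm and grips with 3 to 60 N. Pads are 16 mm wide; open, the fingers measure 119 mm over their backs; the gripper's body (75 mm by 177 mm) begins 78 mm behind the grasp point.
Start: joints at [-76.232, 24.414, 4.234, 92.017, -1.954, 63.644, -3.845], TCP at [0.257, 0.624, 0.205] pointing down, gripper open.
Joint ranges: [-163.25, 163.25], [-28.42, 122.38], [-70.27, 78.77], [12.13, 141.07], [-58.53, 238.53], [9.26, 117.41], [-156.51, 156.51]. Speed limits (degrees/s): [108.29, 108.29, 136.94, 136.94, 172.46, 172.46, 172.46].

INTERFACE

Orientations are given as a 3x3 rotation matrix whose columns are the frame's x, y, z axes.
In Python, from rig import telemetry, imaging, job gives the robot as it stands. The module is installed in compiled form; this text tells all that it offers.
- The arm moves only by the shell command python3 -m creep 'ROWS' [FORCE]. ROWS is JSON, a list that holds one entry, the list of rows, each a list of 5 numbers: the finger opening in cm, from 0 to 9.4, then the shift along the tool's x, y, z in cm, then the turn about the tool's z in degrees. A call has 1 to 12 rows; each row shifts and turns the pose as measured when the row begins, along the tool's axes as they then stand; what a row does not reach is not made up. A row lasts 1/10 s, in which the tool goes at most 50 mm and 8.59 degrees, less where a joint would pass 70% of its speed; a pose out of reach is approached as far as the arm can. A call with a gripper value outside its range is refused whole. The fingers move at their own pace and stop on an object; FORCE is the grip in N (left out, the last holds). Time passes only in rows, so rows that do not move let the fingers close. It gives the time, the measured TCP pose, the force and the opening at its end, in the units of the state.
- telemetry.get_state(): the state, without advancing time (a new reading comes with each control period).
- imaging.capture(name): name is "scene" or "top"; returns a dict with "frame" (400x640x3 uint8, red, green, blue), "fx", "fy", "cx", "cy" (pixels), "pose" (4x4, takes a point from camera to world coordinates). Camera axes: x right, y up, looking along -z (the intrinsics and any distortion apply to the point x, -y, -z); pixel columns grow to the right and rows downward; lengths in m; the calibration is good to about 2 mm. A picture is of the moment at which its call begins. There is no depth.
- job.sign_off(): hands the job in, once; it reports no verdict.
The state is a dict: "clock": time; "joint_pos": joint angles; "qd": joint speeds; "joint_efforts": joint torques, N m; "eef_pos": TCP position; "eef_rot": TCP orientation; "contact_force": force on the tool from outside, world axes, zero at the start; "ft_torque": the same for the moment, N m; "grip_width": finger opening in m.
Only numpy, scipy, OpenCV 4.12 (cv2) and the standard library are available. Lean on these libraries where they do the work, as an engineer would, in place of code of your own. Each camera call takes 0.05 s, during which the arm holds its last target.

## Working session

There is one attempt and no reset: what is moved stays moved. The work goes in short steps, Python scripts to look and compute and a shell command to move; the robot and the scene stay as the last step left them, time stands still between calls to the robot, and variables do not carry over. Pictures are saved under pics/ and viewed, and the job is handed in when it is done.

```bash
mkdir -p pics; ls; python3 - <<'E'
from rig import telemetry, imaging
import cv2, numpy as np
s=telemetry.get_state(); print(s)
for n in("scene","top"):
    c=imaging.capture(n); cv2.imwrite(f"pics/{n}0.png",c["frame"][:,:,::-1])
    np.savez(f"{n}0.npz",**{k:v for k,v in c.items()})
    print({k:(v if k!="frame" else 0) for k,v in c.items()})
E
```

```text
pics
{'clock': 0.0, 'joint_pos': array([-76.23255922,  24.44943127,   4.2326764 ,  92.05101762,
        -1.95255041,  63.64499331,  -3.84418039]), 'qd': array([ 0.02935462, -0.04946647, -0.01239128,  0.08798041,  0.00011744,
       -0.02600037,  0.06149118]), 'joint_efforts': array([-3.61503435e-04, -9.35827088e+01,  3.66682090e+00, -4.54170942e+01,
       -4.88409516e-02,  2.03765952e-02,  1.04735489e-04]), 'eef_pos': array([0.25637737, 0.62394427, 0.20478831]), 'eef_rot': array([[-9.24976131e-01,  3.80025025e-01, -3.70401843e-04],
       [ 3.80025186e-01,  9.24975329e-01, -1.22396298e-03],
       [-1.22523996e-04, -1.27289857e-03, -9.99999182e-01]]), 'contact_force': array([ 0.40257378,  0.41310159, -0.54965016]), 'ft_torque': array([-0.03256257,  0.05420208,  0.01263129]), 'grip_width': 0.09413027390785299}
{'frame': 0, 'fx': 426.38838528113206, 'fy': 426.38838528113206, 'cx': 319.47916379141003, 'cy': 193.20472066674566, 'pose': array([[ 0.82881237, -0.41246319,  0.37807958,  1.0655492 ],
       [ 0.55939456,  0.5961465 , -0.57592281, -1.01578872],
       [ 0.01215614,  0.68882761,  0.72482326,  1.08017135],
       [ 0.        ,  0.        ,  0.        ,  1.        ]])}
{'frame': 0, 'fx': 388.51120974618306, 'fy': 388.51120974618306, 'cx': 321.8262988618711, 'cy': 197.85947522170383, 'pose': array([[ 0.00667296,  0.99726782, -0.07356873,  0.44167112],
       [-0.99988574,  0.00565636, -0.014018  , -0.21311444],
       [-0.01356357,  0.07365386,  0.99719163,  1.30922479],
       [ 0.        ,  0.        ,  0.        ,  1.        ]])}
```

View pics/scene0.png

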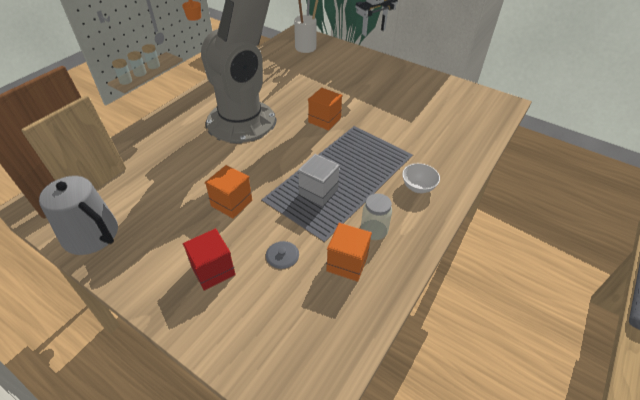

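View pics/top0.png

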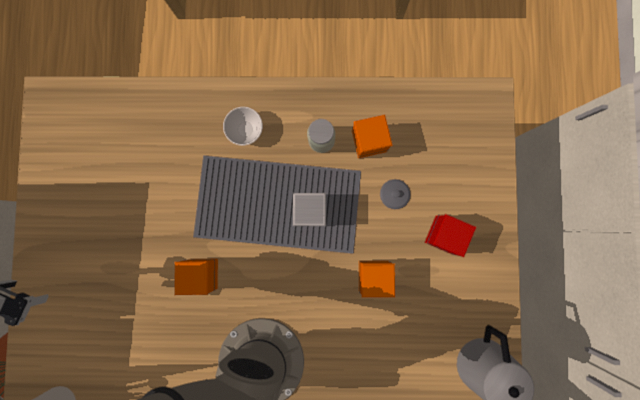

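The top view shows the grey tin at about (309,209), near the −y end of the mat. The mat corners are about (205,156), (361,171), (353,252) and (195,237). The jar is at (320,133), the bowl at (242,126) and the cup lid at (396,194). Next I'll measure these properly.

```bash
cat > h.py <<'E'
import numpy as np, cv2
def ray(c,uv):
    uv=np.asarray(uv,float).reshape(-1,2)
    d=np.c_[(uv[:,0]-c["cx"])/c["fx"],-(uv[:,1]-c["cy"])/c["fy"],-np.ones(len(uv))]
    P=c["pose"]; return P[:3,3],d@P[:3,:3].T
def onz(c,uv,z):
    o,d=ray(c,uv); return o+d*((z-o[2])/d[:,2])[:,None]
def proj(c,p):
    P=c["pose"]; q=(np.asarray(p).reshape(-1,3)-P[:3,3])@P[:3,:3]
    return np.c_[c["cx"]+c["fx"]*q[:,0]/-q[:,2], c["cy"]-c["fy"]*q[:,1]/-q[:,2]]
E
python3 - <<'E'
from h import *
c=dict(np.load("top0.npz")); f=c["frame"]; s=dict(np.load("scene0.npz"))
bgr=f[:,:,::-1].copy()
cv2.imwrite("pics/top0z.png",cv2.resize(bgr[110:290,160:460],None,fx=2.6,fy=2.6,interpolation=cv2.INTER_CUBIC))
b2=s["frame"][:,:,::-1].copy()
cv2.imwrite("pics/sc0z.png",cv2.resize(b2[115:275,230:450],None,fx=3.5,fy=3.5,interpolation=cv2.INTER_CUBIC))
hsv=cv2.cvtColor(bgr,cv2.COLOR_BGR2HSV)
for p in [(309,209),(309,229),(270,200),(345,205),(340,240)]: print(p,hsv[p[1],p[0]])
m=((hsv[...,1]<45)).astype(np.uint8)*255
m[:150]=0;m[258:]=0;m[:,:185]=0;m[:,375:]=0
m=cv2.morphologyEx(m,cv2.MORPH_CLOSE,np.ones((5,5)))
k=max(cv2.findContours(m,0,1)[0],key=cv2.contourArea); r=cv2.minAreaRect(k);print(r)
print(onz(c,cv2.boxPoints(r),.004))
t=((hsv[...,2]>150)&(hsv[...,1]<40)).astype(np.uint8)*255
t[:185]=0;t[235:]=0;t[:,:285]=0;t[:,335:]=0
t=cv2.morphologyEx(t,cv2.MORPH_CLOSE,np.ones((3,3)))
k=max(cv2.findContours(t,0,1)[0],key=cv2.contourArea); r=cv2.minAreaRect(k);print(r,cv2.contourArea(k))
q=onz(c,cv2.boxPoints(r),.122);print(q,q.mean(0))
for u,z in(((320,130),.13),((242,126),.055),((396,193),.01),((370,133),.1),((195,277),.1),((377,279),.1)): print(u,onz(c,u,z))
E
```

```text
(309, 209) [  8  21 136]
(309, 229) [170  15  99]
(270, 200) [162  14  94]
(345, 205) [15 14 37]
(340, 240) [168  13 101]
((277.0594177246094, 203.90597534179688), (159.9024658203125, 82.19007110595703), 5.710593223571777)
[[ 0.404215    0.23574971  0.004     ]
 [ 0.68202986  0.21636988  0.004     ]
 [ 0.62988771 -0.32563711  0.004     ]
 [ 0.35522029 -0.2982442   0.004     ]]
((308.0, 209.0), (30.0, 30.0), 90.0) 45.0
[[ 0.54063756 -0.10784837  0.122     ]
 [ 0.54114743 -0.19994535  0.122     ]
 [ 0.44935806 -0.2005375   0.122     ]
 [ 0.44875506 -0.10896434  0.122     ]] [ 0.49497453 -0.15432389  0.122     ]
(320, 130) [[ 0.73846589 -0.18950486  0.13      ]]
(242, 126) [[0.76987987 0.06887134 0.055     ]]
(396, 193) [[ 0.55524435 -0.44308896  0.01      ]]
(370, 133) [[ 0.73691658 -0.3467367   0.1       ]]
(195, 277) [[0.28357757 0.19397759 0.1       ]]
(377, 279) [[ 0.28223362 -0.36706585  0.1       ]]
```

View pics/top0z.png

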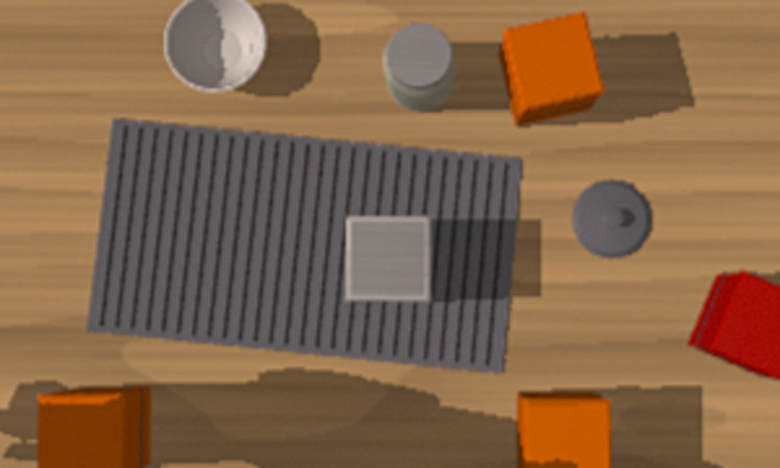

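View pics/sc0z.png

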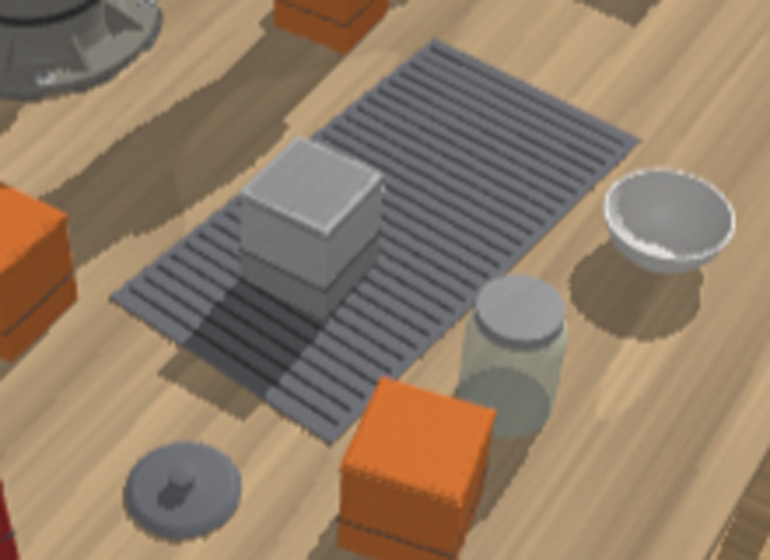

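```bash
cat > st.py <<'E'
from rig import telemetry
import numpy as np
np.set_printoptions(precision=4,suppress=True)
s=telemetry.get_state();R=s["eef_rot"]
print("t",round(s["clock"],2),"p",s["eef_pos"],"yaw_y",round(np.degrees(np.arctan2(R[1,1],R[0,1])),2),"z",R[:,2],"F",s["contact_force"],"T",s["ft_torque"],"w",round(s["grip_width"],4),"q",s["joint_pos"].round(1))
E
python3 -m creep '[[[6,0,0,-1.2,8.4],[6,0,0,-1.2,8.4],[6,0,0,-1.2,8.4],[6,0,0,-1.2,8.4],[6,0,0,-1.2,8.4],[6,0,0,-1.2,8.4],[6,0,0,-1.2,8.4],[6,0,0,-1.2,8.4]]]'; python3 st.py
```

```text
clock: 0.9
eef_pos: [0.2557, 0.6217, 0.299]
eef_rot: [[0.019, 1.0, -0.004], [1.0, -0.019, -0.01], [-0.01, -0.003, -1.0]]
contact_force: [0.4, 0.3, -0.1]
grip_width: 0.0605
t 0.9 p [0.2557 0.6217 0.299 ] yaw_y -1.07 z [-0.0035 -0.01   -0.9999] F [ 0.3509  0.2657 -0.1049] T [-0.0673  0.0898 -0.0134] w 0.0605 q [-86.4  21.5  18.3  86.   -6.9  74.2 -68.4]
```

```bash
python3 -m creep '[[[6,-3.5,3.2,0,0],[6,-3.5,3.2,0,0],[6,-3.5,3.2,0,0],[6,-3.5,3.2,0,0],[6,-3.5,3.2,0,0],[6,-3.5,3.2,0,0],[6,-3.5,3.2,0,0],[6,-3.5,3.2,0,0]]]' >/dev/null; python3 st.py
```

```text
t 1.7 p [0.5067 0.3318 0.2992] yaw_y -0.77 z [-0.0063 -0.0102 -0.9999] F [0.6931 0.8502 0.057 ] T [-0.0091  0.0507  0.0364] w 0.0604 q [-61.5  15.2  27.5  95.4  -7.   71.9 -33.3]
```

```bash
python3 -m creep '[[[6,-4.9,0,0,0],[6,-4.9,0,0,0],[6,-4.9,0,0,0],[6,-4.9,0,0,0],[6,-4.9,0,0,0],[6,-4.9,0,0,0],[6,-4.9,0,0,0],[6,-4.9,0,0,0],[6,-4.9,0,0,0],[6,-4.9,0,0,0],[6,-4.9,0,0,0],[6,-4.9,0,0,-0.8]]]' >/dev/null; python3 st.py
```

```text
t 2.9 p [ 0.4955 -0.268   0.3045] yaw_y 0.05 z [-0.0052 -0.0097 -0.9999] F [0.3401 0.2496 1.0521] T [ 0.0118 -0.0071 -0.0405] w 0.0602 q [-21.4  12.5  51.2 101.5  -9.6  70.9  32.4]
```

```bash
python3 -m creep '[[[6,0,0,4,0],[6,0,0,4,0],[6,0,0,4,0],[6,0,0,4,0],[6,0,0,4,0],[6,0,0,0,0]]]' >/dev/null; python3 st.py; python3 - <<'E'
from rig import imaging
import cv2
for n,(a,b,c,d) in {"scene":(90,290,220,460),"top":(110,290,180,420)}.items():
    f=imaging.capture(n)["frame"][a:b,c:d,::-1]; cv2.imwrite(f"pics/{n}1.png",cv2.resize(f,None,fx=3,fy=3,interpolation=cv2.INTER_CUBIC))
E
```

```text
t 3.5 p [ 0.4918 -0.28    0.0982] yaw_y -0.6 z [-0.0045 -0.0136 -0.9999] F [-1.0511  0.4578  0.4575] T [-0.0544  0.0357 -0.0162] w 0.0602 q [-11.   26.9  43.3 113.8 -23.5  48.3  44.5]
```

View pics/scene1.png

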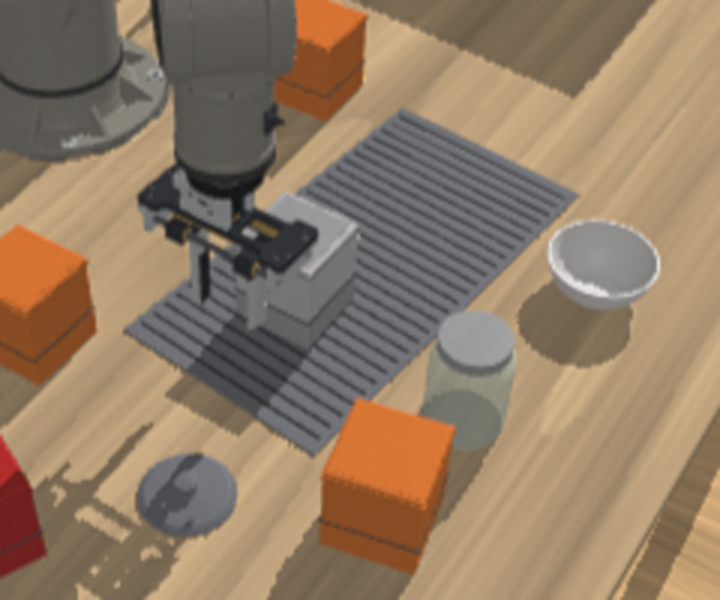

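View pics/top1.png

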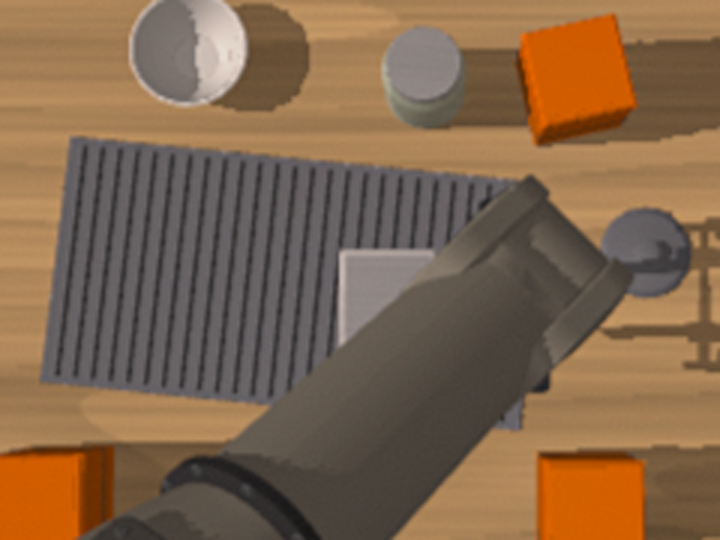

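The fingers are down behind the tin's −y face, and the tin hasn't moved: its corner is still at about (293,193) in the top view. I'll approach until they touch.

```bash
python3 -m creep '[[[6,2,0,0,-0.5],[6,2,0,0,0],[6,1,0,-0.3,0],[6,0.5,0,0,0],[6,0.3,0,0,0]]]' >/dev/null; python3 st.py;  python3 -m creep '[[[6,0.5,0,0,0],[6,0.4,0,0,0]]]' >/dev/null; python3 st.py
```

```text
t 4.1 p [ 0.4995 -0.2246  0.115 ] yaw_y -0.17 z [ 0.0135 -0.0176 -0.9998] F [ 0.647  -0.1848  0.1725] T [-0.0584  0.081   0.0079] w 0.06 q [-19.   23.2  45.1 116.2 -21.2  47.8  37.8]
t 4.3 p [ 0.5002 -0.2164  0.1161] yaw_y -0.21 z [ 0.0156 -0.0186 -0.9997] F [-1.2318 -8.3288  5.117 ] T [-1.8529  0.4206  0.256 ] w 0.0602 q [-20.1  22.8  45.3 116.5 -20.9  47.7  36.7]
```

```bash
python3 -m creep '[[[6,1,0,-0.5,0],[6,1,0,-0.5,0]]]' >/dev/null; python3 st.py
```

```text
t 4.5 p [ 0.5001 -0.1993  0.1266] yaw_y -0.39 z [ 0.0167 -0.0226 -0.9996] F [-0.3313 -6.822   5.7553] T [-1.5561  0.3466  0.1815] w 0.0602 q [-23.4  21.2  46.4 117.  -19.3  48.3  33.4]
```

```bash
python3 -m creep '[[[6,1.2,0,-0.6,0],[6,1.2,0,-0.5,0]]]' >/dev/null; python3 st.py;  python3 - <<'E'
from rig import imaging
import cv2
for n,(a,b,c,d) in {"scene":(90,290,220,460)}.items():
    f=imaging.capture(n)["frame"][a:b,c:d,::-1]; cv2.imwrite(f"pics/{n}2.png",cv2.resize(f,None,fx=3,fy=3,interpolation=cv2.INTER_CUBIC))
E
```

```text
t 4.7 p [ 0.5003 -0.1774  0.1383] yaw_y -0.57 z [ 0.0181 -0.0259 -0.9995] F [-0.5562 -3.1236  4.8526] T [-0.8817  0.3827  0.0789] w 0.0603 q [-27.3  19.3  47.6 117.5 -17.4  49.1  29.3]
```

View pics/scene2.png

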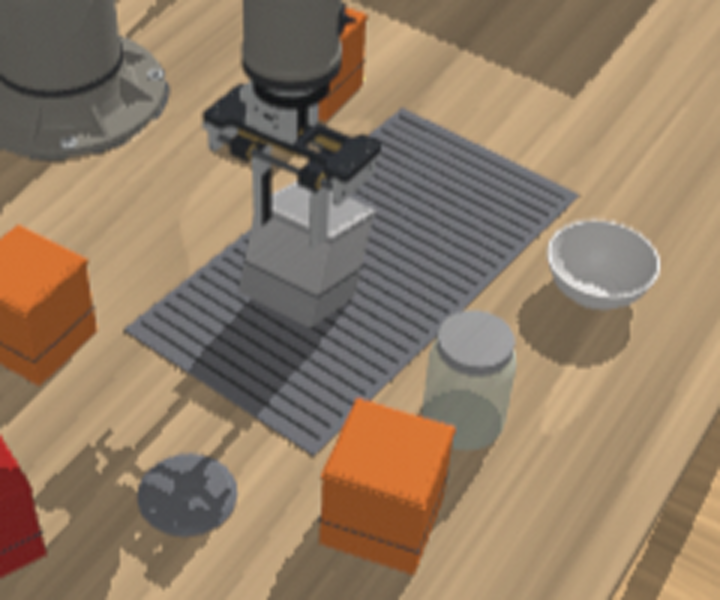

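The tin is tipping about its +y edge by about 17°, with the fingertips just below its upper edge at about (290,200) in the picture. I'll carry on.

```bash
python3 -m creep '[[[6,1.2,0,-0.4,0],[6,1.2,0,-0.3,0],[6,1,0,-0.1,0]]]' >/dev/null; python3 st.py;python3 -m creep '[[[6,0.8,0,0,0],[6,0.5,0,0.1,0],[6,0.5,0,0.1,0]]]' >/dev/null; python3 st.py;  python3 - <<'E'
from rig import imaging
import cv2
for n,(a,b,c,d) in {"scene":(90,290,220,460)}.items():
    f=imaging.capture(n)["frame"][a:b,c:d,::-1]; cv2.imwrite(f"pics/{n}3.png",cv2.resize(f,None,fx=3,fy=3,interpolation=cv2.INTER_CUBIC))
E
```

```text
t 5.05 p [ 0.5007 -0.1424  0.1465] yaw_y -0.66 z [ 0.0188 -0.0265 -0.9995] F [-0.0832  0.6991  1.2598] T [-0.1685  0.0824  0.0337] w 0.0601 q [-32.5  17.4  48.5 118.3 -15.5  49.6  23.9]
t 5.35 p [ 0.5008 -0.1229  0.1436] yaw_y -0.64 z [ 0.0184 -0.0262 -0.9995] F [-0.2719 -0.4331 -0.7376] T [-0.0236  0.0692 -0.0258] w 0.0603 q [-34.8  17.2  48.4 119.  -15.3  49.1  21.5]
```

View pics/scene3.png

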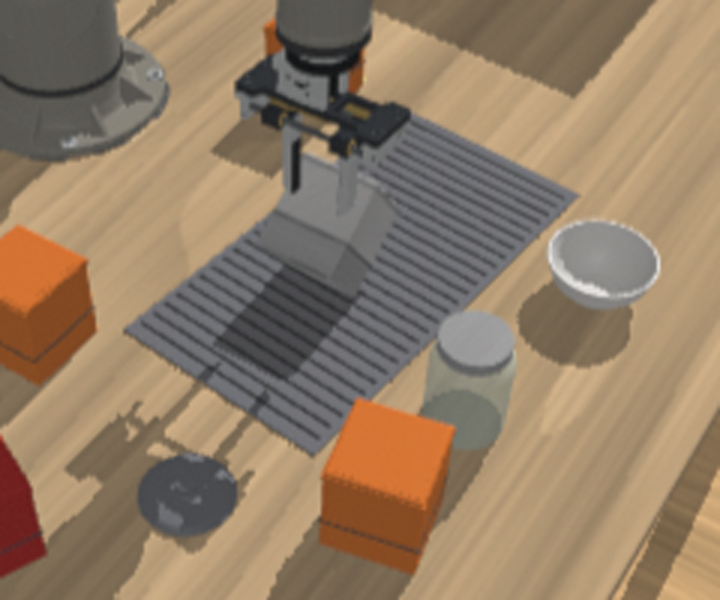

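The tin is past balance at about 45° and falling away from the fingers. I'll raise the hand a little while it comes to rest.

```bash
python3 -m creep '[[[6,-1,0,-1,0.5],[6,-2,0,-2,0],[6,-3,0,-3,0],[6,-4,0,-2,0],[6,-4,0,0,0],[6,0,0,0,0],[6,0,0,0,0]]]' >/dev/null; python3 st.py;  python3 - <<'E'
from rig import imaging
import cv2, numpy as np
for n,(a,b,c,d) in {"scene":(90,290,220,460),"top":(110,290,180,420)}.items():
    im=imaging.capture(n); np.savez(f"{n}4.npz",**im)
    f=im["frame"][a:b,c:d,::-1]; cv2.imwrite(f"pics/{n}4.png",cv2.resize(f,None,fx=3,fy=3,interpolation=cv2.INTER_CUBIC))
E
```

```text
t 6.1 p [ 0.494  -0.2717  0.2346] yaw_y -1.44 z [ 0.0183 -0.0298 -0.9994] F [-0.152   0.1202 -0.9122] T [0.0153 0.0749 0.0073] w 0.0599 q [-22.   16.   53.  108.1 -13.5  61.   34.7]
```

View pics/scene4.png

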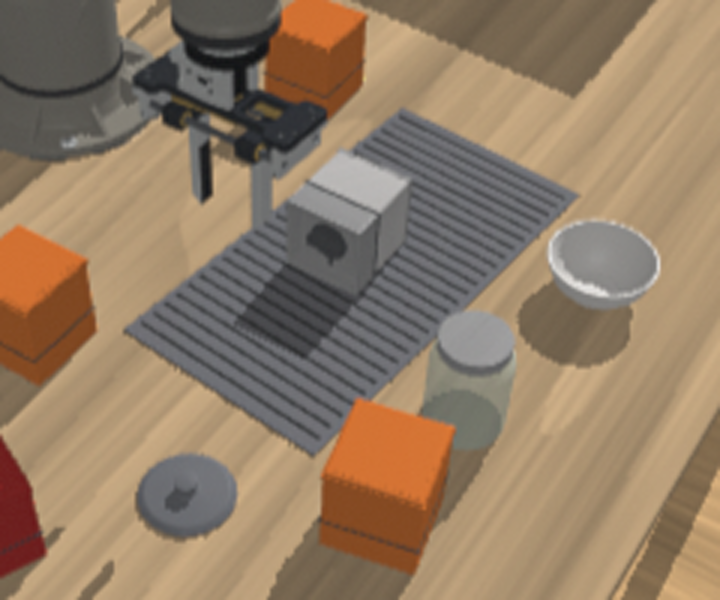

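View pics/top4.png

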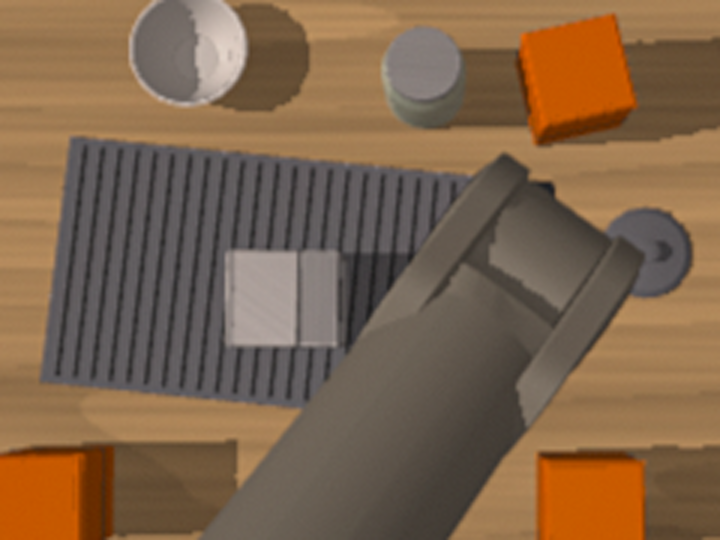

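The tin lies on its side with its lid and stud facing −y. In the top zoom its top face spans columns 225–340 and rows 250–346. The second tip goes the same way, and this time I'll push on the two side rims with the jaws wide.

```bash
python3 - <<'E'
from h import *
c=dict(np.load("top4.npz"))
uv=[(180+x/3,110+y/3) for x,y in((225,250),(340,250),(340,346),(226,347))]
print(onz(c,uv,.104), onz(c,uv,.104).mean(0))
s=dict(np.load("scene4.npz"))
uv=[(220+x/3,90+y/3) for x,y in((287,201),(365,298),(290,262),(344,152),(410,182))]
print(onz(s,uv[0],.104),onz(s,uv[1:3],.004),onz(s,uv[3:],.104))
f=s["frame"][130:200,300:370,::-1]; cv2.imwrite("pics/z4.png",cv2.resize(f,None,fx=8,fy=8,interpolation=cv2.INTER_CUBIC))
E
```

```text
[[ 0.54356843  0.0124957   0.104     ]
 [ 0.54422866 -0.1072671   0.104     ]
 [ 0.44474833 -0.10846904  0.104     ]
 [ 0.44293462  0.00950928  0.104     ]] [ 0.49387001 -0.04843279  0.104     ]
[[ 0.4496044  -0.10538965  0.104     ]] [[ 0.55785038 -0.10074615  0.004     ]
 [ 0.45163987 -0.10096699  0.004     ]] [[0.45592555 0.00585097 0.104     ]
 [0.54852023 0.00380983 0.104     ]]
```

View pics/z4.png

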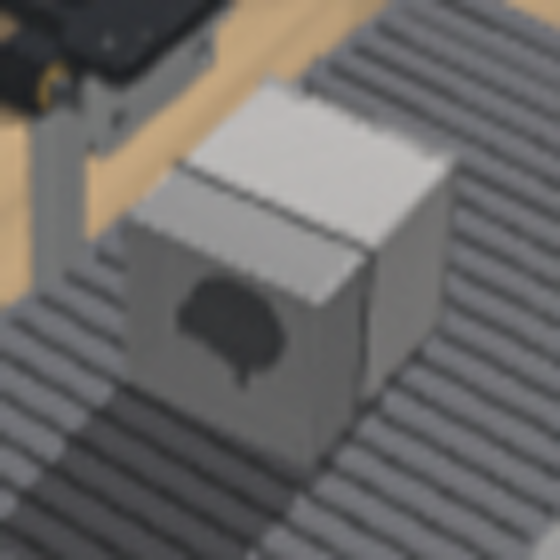

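```bash
python3 -m creep '[[[8.7,1.5,0,3.4,-1.4],[8.7,1.5,0,3.6,0],[8.7,1.5,0,3.6,0],[8.7,1.5,0,3.4,0],[8.7,1.5,0,0,0],[8.7,1,0,0,0]]]' >/dev/null; python3 st.py
```

```text
t 6.8 p [ 0.4974 -0.1826  0.087 ] yaw_y 0.46 z [ 0.0183 -0.0288 -0.9994] F [-0.0677  0.2343  1.035 ] T [-0.0743  0.1147 -0.0252] w 0.0871 q [-24.   24.2  45.1 119.9 -23.1  43.3  35.7]
```

```bash
python3 -m creep '[[[8.7,2,0,0,0],[8.7,2,0,0,0],[8.7,1.2,0,0,0],[8.7,0.6,0,0,0],[8.7,0.3,0,0,0]]]' >/dev/null; python3 st.py; python3 -m creep '[[[8.7,0.5,0,0,0],[8.7,0.4,0,0,0]]]' >/dev/null; python3 st.py
```

```text
t 7.3 p [ 0.4979 -0.115   0.0867] yaw_y 0.83 z [ 0.0199 -0.0276 -0.9994] F [ 2.2473 -3.4923 -0.1198] T [-0.8649 -0.3884 -0.2101] w 0.087 q [-32.7  22.5  45.9 122.2 -22.   42.4  28. ]
t 7.5 p [ 0.4985 -0.1075  0.0874] yaw_y 0.79 z [ 0.0221 -0.0295 -0.9993] F [-0.8691 -6.5206  3.2086] T [-1.3509  0.4174  0.0798] w 0.0874 q [-33.8  22.3  46.1 122.4 -21.8  42.3  26.9]
```

```bash
python3 -m creep '[[[8.7,0.8,0,-1,0],[8.7,0.9,0,-1,0]]]' >/dev/null; python3 st.py; python3 -m creep '[[[8.7,1,0,-0.9,0],[8.7,1,0,-0.8,0]]]' >/dev/null; python3 st.py;  python3 - <<'E'
from rig import imaging
import cv2
for n,(a,b,c,d) in {"scene":(90,290,220,460)}.items():
    f=imaging.capture(n)["frame"][a:b,c:d,::-1]; cv2.imwrite(f"pics/{n}5.png",cv2.resize(f,None,fx=3,fy=3,interpolation=cv2.INTER_CUBIC))
E
```

```text
t 7.7 p [ 0.4972 -0.0917  0.107 ] yaw_y 0.61 z [ 0.0212 -0.0312 -0.9993] F [ 0.2583 -1.6556  0.1225] T [-0.4622 -0.1256  0.061 ] w 0.0869 q [-37.9  20.1  48.3 122.1 -19.2  44.4  22.7]
t 7.9 p [ 0.4967 -0.0721  0.1245] yaw_y 0.47 z [ 0.0218 -0.032  -0.9992] F [ 1.0149 -1.156  -0.9541] T [-0.4165 -0.064   0.042 ] w 0.0874 q [-42.2  18.   50.1 121.7 -16.8  46.3  18.3]
```

View pics/scene5.png

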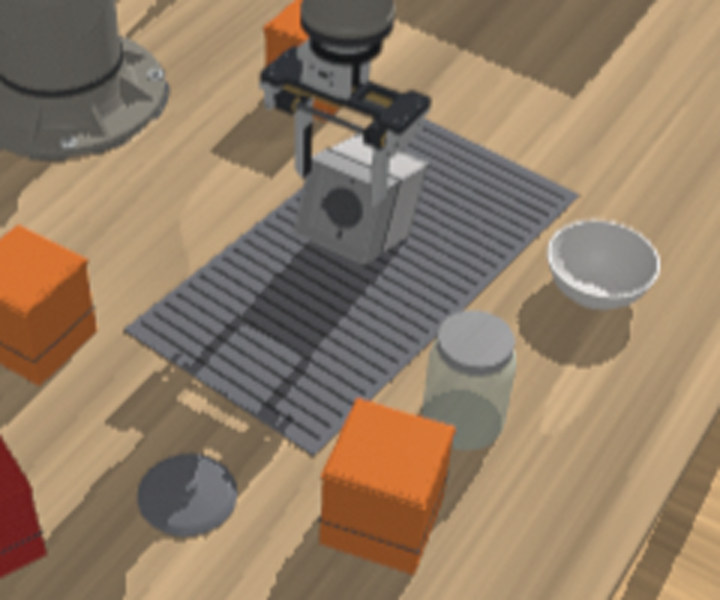

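The tin is up at about 20° and both side rims are on the fingers, so I continue.

```bash
python3 -m creep '[[[8.7,1.2,0,-0.7,0],[8.7,1.2,0,-0.6,0],[8.7,1.2,0,-0.5,0],[8.7,1.2,0,-0.4,0]]]' >/dev/null; python3 st.py; python3 -m creep '[[[8.7,0.8,0,-0.2,0],[8.7,0.8,0,-0.1,0],[8.7,0.6,0,0,0]]]' >/dev/null; python3 st.py;  python3 - <<'E'
from rig import imaging
import cv2
for n,(a,b,c,d) in {"scene":(90,290,220,460)}.items():
    f=imaging.capture(n)["frame"][a:b,c:d,::-1]; cv2.imwrite(f"pics/{n}6.png",cv2.resize(f,None,fx=3,fy=3,interpolation=cv2.INTER_CUBIC))
E
```

```text
t 8.35 p [ 0.4965 -0.0237  0.1467] yaw_y 0.33 z [ 0.0239 -0.0318 -0.9992] F [-0.5901  0.0159  0.4237] T [-0.1616  0.0573 -0.0268] w 0.0869 q [-50.2  15.2  51.8 121.1 -13.5  48.7   9.7]
t 8.65 p [ 0.4965 -0.0008  0.1492] yaw_y 0.31 z [ 0.0244 -0.0311 -0.9992] F [ 0.0149 -0.0692 -0.8592] T [-0.1216  0.0827 -0.0171] w 0.0866 q [-52.9  14.8  51.8 121.  -13.   49.1   6.5]
```

View pics/scene6.png

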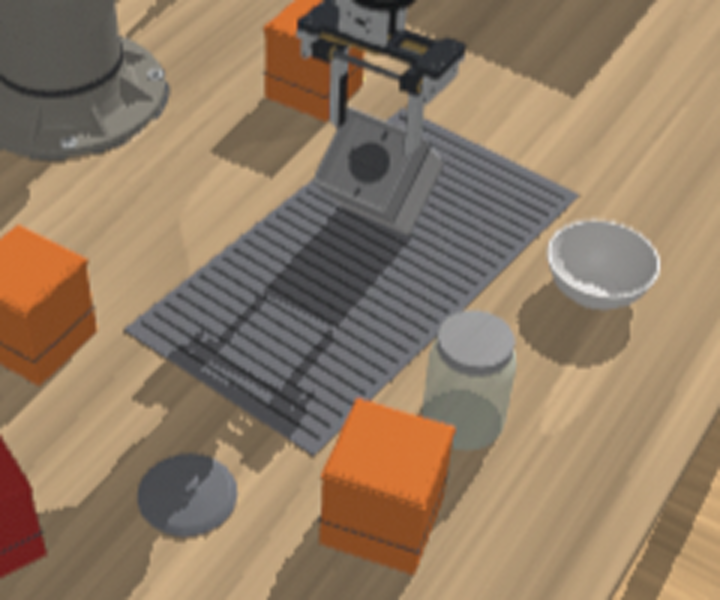

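```bash
python3 -m creep '[[[8.7,0.8,0,0,0],[8.7,0.6,0,0,0],[8.7,0,0,0,0],[8.7,-1,0,-2,0],[8.7,-3,0,-4,0],[8.7,-4,0,-3,0],[8.7,-4,0,-2,0],[8.7,-4,0,0,0],[8.7,-4,0,0,0]]]' >/dev/null; python3 st.py;  python3 - <<'E'
from rig import imaging
import cv2, numpy as np
for n,(a,b,c,d) in {"scene":(90,290,220,460),"top":(110,290,180,420)}.items():
    im=imaging.capture(n); np.savez(f"{n}7.npz",**im)
    f=im["frame"][a:b,c:d,::-1]; cv2.imwrite(f"pics/{n}7.png",cv2.resize(f,None,fx=3,fy=3,interpolation=cv2.INTER_CUBIC))
E
```

```text
t 9.6 p [ 0.4951 -0.1839  0.2693] yaw_y 0.91 z [ 0.0239 -0.0322 -0.9992] F [ 1.0043  1.9095 -0.3098] T [0.015  0.0061 0.0052] w 0.0873 q [-42.1   9.2  61.9 110.1  -7.6  63.8  23.5]
```

View pics/scene7.png

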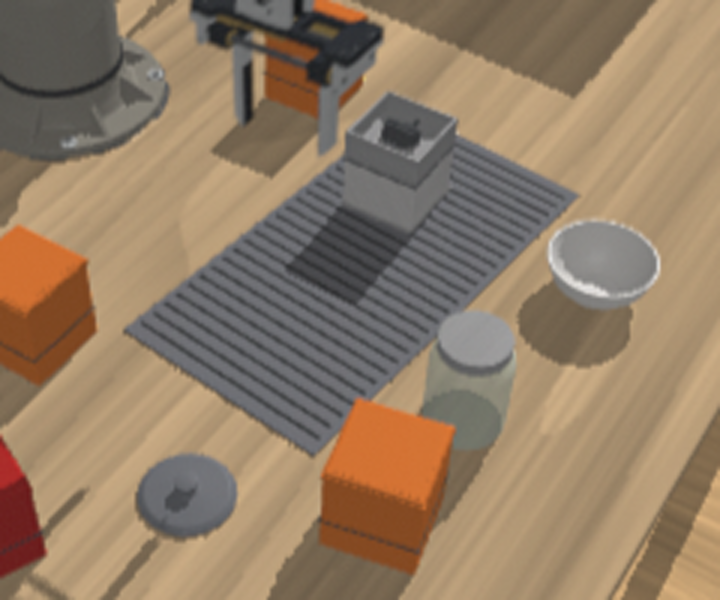

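View pics/top7.png

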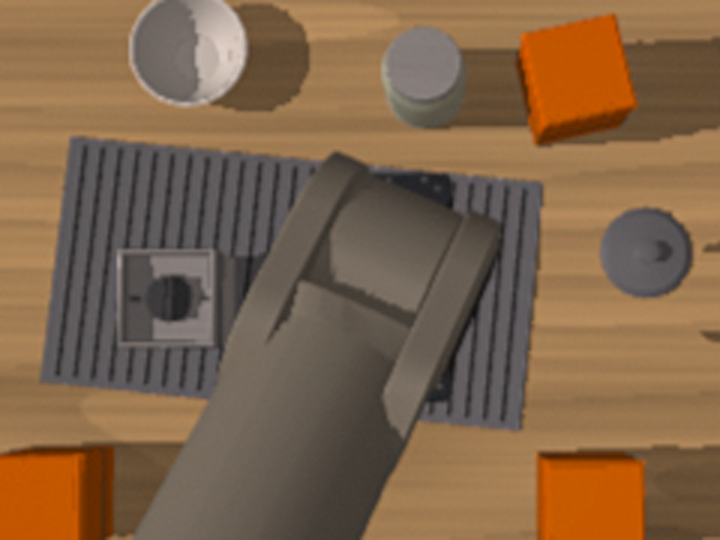

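The tin stands upright with its lid up. In the top zoom the stud is at (170,297), with the embossed bars to its left and right, so local y lies along world y. I'll locate the stud more precisely.

```bash
python3 - <<'E'
from h import *
c=dict(np.load("top7.npz")); s=dict(np.load("scene7.npz"))
a=cv2.resize(c["frame"][185:232,212:260,::-1],None,fx=8,fy=8,interpolation=cv2.INTER_CUBIC)
b=cv2.resize(s["frame"][115:172,328:380,::-1],None,fx=7,fy=7,interpolation=cv2.INTER_CUBIC)
H=max(len(a),len(b)); o=np.zeros((H,a.shape[1]+b.shape[1],3),np.uint8); o[:len(a),:a.shape[1]]=a;o[:len(b),a.shape[1]:]=b
cv2.imwrite("pics/z7.png",o)
E
```

```text
(no output)
```

View pics/z7.png

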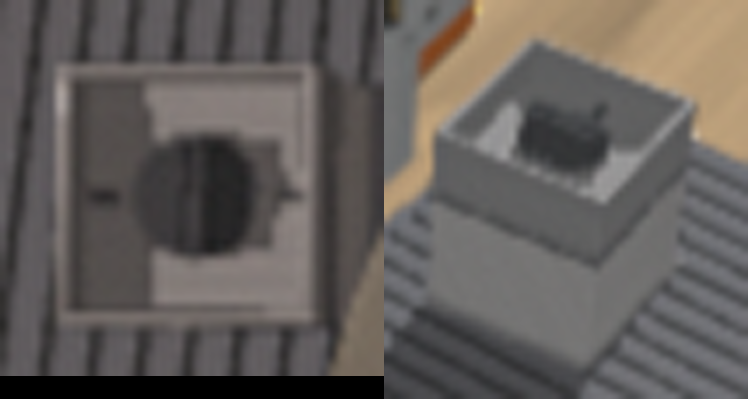

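```bash
cat > m.py <<'E'
from h import *
np.set_printoptions(precision=4,suppress=True)
c=dict(np.load("top7.npz")); s=dict(np.load("scene7.npz"))
uv=[(212+x/8-.06,185+y/8-.06) for x,y in((56,63),(320,65),(321,324),(57,326))]
q=onz(c,uv,.122); print(q,q.mean(0)); print("yaw", np.degrees(np.arctan2(-(q[1]-q[0])[0],-(q[1]-q[0])[1])),np.degrees(np.arctan2(-(q[2]-q[3])[0],-(q[2]-q[3])[1])))
print("flange",onz(c,(212+195/8,185+195/8),.107), "bars",onz(c,[(212+104/8,185+197/8),(212+290/8,185+193/8)],.099))
uv=[(328+(x-384)/7,115+y/7) for x,y in((535,40),(693,102),(602,205),(437,132))]
q=onz(s,uv,.122); print(q,q.mean(0))
E
python3 m.py
```

```text
[[0.543  0.1204 0.122 ]
 [0.5428 0.0186 0.122 ]
 [0.4435 0.0162 0.122 ]
 [0.4421 0.1174 0.122 ]] [0.4929 0.0682 0.122 ]
yaw 0.11915651358369117 -0.8120651703260137
flange [[0.493  0.0689 0.107 ]] bars [[0.4923 0.1065 0.099 ]
 [0.4944 0.0336 0.099 ]]
[[0.4502 0.1159 0.122 ]
 [0.5448 0.1176 0.122 ]
 [0.5479 0.0192 0.122 ]
 [0.4493 0.0209 0.122 ]] [0.498  0.0684 0.122 ]
```

```bash
python3 -m creep '[[[4,4.8,0,0,0],[4,4.8,0,0,0],[4,4.8,0,0,0],[4,4.8,0,0,0],[4,4.8,0,0,0],[4,1.2,0,0,0]]]' >/dev/null; python3 -m creep '[[[4,0,0,0,-8.2],[4,0,0,0,-8.2],[4,0,0,0,-8.2],[4,0,0,0,-8.2],[4,0,0,0,-8.2],[4,0,0,0,-8.2],[4,0,0,0,-8.2],[4,0,0,0,-8.2],[4,0,0,0,-8.2],[4,0,0,0,-8.2],[4,0,0,0,-7],[4,0,0,0,0]]]' >/dev/null;python3 st.py
```

```text
t 11.5 p [0.4902 0.0667 0.2576] yaw_y 92.35 z [ 0.0202 -0.0402 -0.999 ] F [ 0.541  -0.1941  0.7967] T [ 0.0619 -0.0315  0.0218] w 0.0399 q [-60.7   3.6  46.5 113.5  -0.1  63.4  78.2]
```

```bash
python3 -m creep '[[[4,0,0.3,3,2],[4,-0.2,0.3,3,0],[4,-0.1,0.1,3,0],[4,0,0,2,0],[4,0,0,1,0]]]' >/dev/null; python3 st.py; python3 - <<'E'
from rig import imaging
import cv2, numpy as np
im=imaging.capture("scene"); np.savez("scene8.npz",**im)
f=im["frame"][95:175,310:400,::-1]; cv2.imwrite("pics/z8.png",cv2.resize(f,None,fx=7,fy=7,interpolation=cv2.INTER_CUBIC))
im=imaging.capture("top"); cv2.imwrite("pics/top8.png",im["frame"][:,:,::-1])
E
```

```text
t 12.0 p [0.4971 0.0687 0.1349] yaw_y 89.03 z [ 0.024  -0.0382 -0.999 ] F [-0.1437  0.473   0.0713] T [0.0914 0.0553 0.029 ] w 0.0398 q [-54.9  15.8  44.7 120.7 -11.7  47.6  85.5]
```

View pics/z8.png

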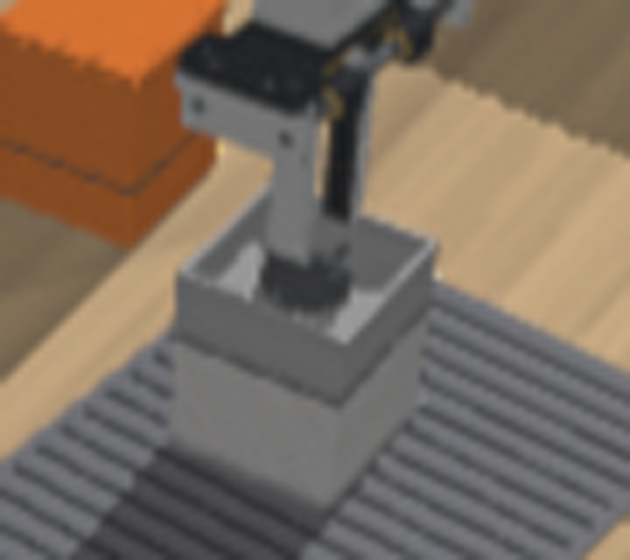

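View pics/top8.png

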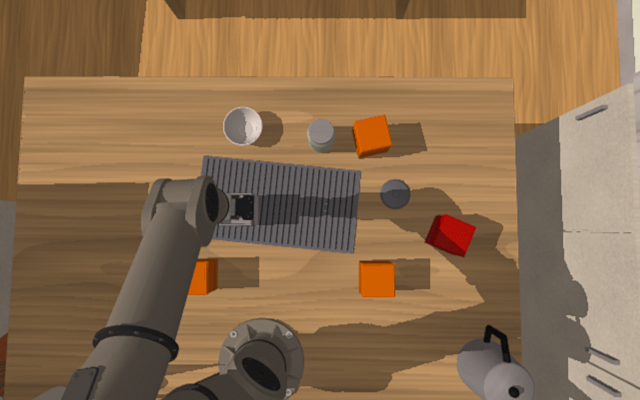

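```bash
python3 - <<'E'
from h import *
s=dict(np.load("scene8.npz"))
def z(p): return (proj(s,p)-[310,95])*7
print(z([[.4971,.0427,.135],[.4891,.0427,.135],[.5051,.0427,.135]]))
print("finger",onz(s,[(310+293/7,95+262/7)],.135), "wingtop",onz(s,[(310+305/7,95+275/7)],.12))
print(z([[.4955,.0685,.12],[.4725,.0685,.12],[.5185,.0685,.12],[.4955,.0435,.1075],[.4955,.0935,.1075]]))
E
```

```text
[[282.82300494 263.49601186]
 [269.30690068 257.8327521 ]
 [296.39337938 269.18201088]]
finger [[0.5007052  0.04668668 0.135     ]] wingtop [[0.50226797 0.05795055 0.12      ]]
[[304.22570819 259.67279522]
 [266.05163078 243.7498317 ]
 [342.83449565 275.77708263]
 [277.48814299 304.03388495]
 [327.12374356 254.06217053]]
```

```bash
python3 -m creep '[[[4,0.25,0,1,-0.5],[4,0.1,0.1,0.8,0],[4,0,0.05,0.4,0]]]' >/dev/null; python3 st.py
```

```text
t 12.4 p [0.4953 0.0701 0.1143] yaw_y 89.52 z [ 0.027 -0.036 -0.999] F [-0.4752  0.1587 -0.5531] T [ 0.0406 -0.0197 -0.0695] w 0.0403 q [-53.7  17.5  43.4 122.  -13.7  44.8  87.5]
```

Clear of contact. I'll go slightly lower and close gently.

```bash
python3 -m creep '[[[4,0.1,-0.15,0.4,0],[3,0,0,0,0],[2,0,0,0,0],[1.6,0,0,0,0]]]' 10 >/dev/null; python3 st.py;  python3 -m creep '[[[1,0,0,0,0],[1,0,0,0,0],[1,0,0,0,0]]]' 10 >/dev/null; python3 st.py
```

```text
t 12.8 p [0.4946 0.0685 0.1104] yaw_y 89.49 z [ 0.0276 -0.0354 -0.999 ] F [-0.2175  0.4128  0.3651] T [ 0.0327 -0.0107 -0.042 ] w 0.0193 q [-53.3  17.8  43.2 122.3 -14.1  44.2  87.9]
t 13.1 p [0.4947 0.0688 0.1106] yaw_y 89.5 z [ 0.0279 -0.035  -0.999 ] F [ 1.291  -0.3157 -3.3801] T [-0.0011 -0.2433  0.0313] w 0.0121 q [-53.3  17.8  43.2 122.3 -14.   44.2  87.9]
```

The jaws hold the wing at 12.1 mm. Next I press down.

```bash
python3 -m creep '[[[1,0,0,0.3,0],[1,0,0,0.2,0]]]' 25 >/dev/null; python3 st.py;  python3 -m creep '[[[1,0,0,0.2,0]]]' 25 >/dev/null; python3 st.py
```

```text
t 13.3 p [0.4948 0.0687 0.1057] yaw_y 89.5 z [ 0.0279 -0.0345 -0.999 ] F [-4.0623  1.0183  7.9902] T [ 0.2189  0.8908 -0.028 ] w 0.0114 q [-52.9  18.2  42.8 122.5 -14.6  43.7  88.4]
t 13.4 p [0.4954 0.0687 0.1043] yaw_y 89.49 z [ 0.0284 -0.0337 -0.999 ] F [-7.1169 -0.7489 33.1446] T [-0.1127  1.7019 -0.0691] w 0.0117 q [-52.7  18.4  42.7 122.5 -14.8  43.5  88.6]
```

The stop is reached with 33 N, so I'll ease off a little and start turning.

```bash
python3 -m creep '[[[1,0,0,-0.07,0]]]' 25 >/dev/null; python3 st.py;  python3 -m creep '[[[1,0,0,0,6],[1,0,0,0,6]]]' 25 >/dev/null; python3 st.py
```

```text
t 13.5 p [0.4954 0.0687 0.1051] yaw_y 89.48 z [ 0.028  -0.0334 -0.9991] F [-5.1435  1.6007  8.7438] T [ 0.0509  1.0659 -0.0339] w 0.0119 q [-52.7  18.3  42.7 122.5 -14.8  43.6  88.6]
t 13.7 p [0.4953 0.0684 0.1055] yaw_y 77.2 z [ 0.0275 -0.0324 -0.9991] F [-3.3446 -1.2853  8.2479] T [-0.1659  0.8886 -0.0524] w 0.0116 q [-55.   19.1  45.8 122.6 -16.6  43.9  78.3]
```

```bash
python3 -m creep '[[[1,0,0,0.03,7],[1,0,0,0.03,7],[1,0,0,0.03,7]]]' 25 >/dev/null; python3 st.py;  python3 -m creep '[[[1,0,0,0.02,7],[1,0,0,0.02,7],[1,0,0,0.02,7]]]' 25 >/dev/null; python3 st.py
```

```text
t 14.0 p [0.4951 0.068  0.1049] yaw_y 55.34 z [ 0.0268 -0.0315 -0.9991] F [-3.93   -1.0841  9.5687] T [-0.296   1.1355 -0.0643] w 0.0118 q [-59.1  21.   51.5 122.8 -20.6  44.5  60.5]
t 14.3 p [0.4947 0.0676 0.1045] yaw_y 33.46 z [ 0.0257 -0.0309 -0.9992] F [-5.1699 -1.0299 10.172 ] T [-0.421   1.3532 -0.0578] w 0.0119 q [-63.   23.5  57.4 122.9 -25.2  45.5  43.4]
```

```bash
python3 -m creep '[[[1,0,0,0.01,7],[1,0,0,0.01,7],[1,0,0,0.01,7]]]' 25 >/dev/null; python3 st.py;  python3 -m creep '[[[1,0,0,0.01,6],[1,0,0,0,5]]]' 25 >/dev/null; python3 st.py
```

```text
t 14.6 p [0.4943 0.0675 0.1045] yaw_y 11.58 z [ 0.0245 -0.0302 -0.9992] F [-4.8755 -0.4773  9.3759] T [-0.2682  1.4603 -0.0334] w 0.0119 q [-66.5  26.7  63.2 123.  -30.4  47.1  26.9]
t 14.8 p [0.494  0.0674 0.1044] yaw_y 0.05 z [ 0.0237 -0.0301 -0.9993] F [-3.7903 -0.2855  8.3674] T [-0.1578  1.3767 -0.0034] w 0.0115 q [-68.   28.7  66.2 123.1 -33.4  48.3  18.4]
```

```bash
python3 -m creep '[[[1,0,0,0,1.3],[1,0,0,0,1]]]' 25 >/dev/null; python3 st.py
```

```text
t 15.0 p [0.4939 0.0674 0.1045] yaw_y -2.51 z [ 0.0231 -0.0306 -0.9993] F [-3.9882  0.5337  7.9547] T [0.0149 1.0515 0.1501] w 0.0115 q [-68.4  29.2  66.9 123.1 -34.   48.6  16.5]
```

It's against the end stop (0.15 N m). I'll back off 1.5°, rise with the stud, open the jaws and lift off.

```bash
python3 -m creep '[[[1,0,0,0,-1.5],[1,0,0,-0.25,0],[1,0,0,-0.2,0]]]' 10 >/dev/null; python3 st.py; python3 -m creep '[[[2,0,0,0,0],[3,0,0,-0.1,0],[3.5,0,0,0,0],[3.5,0,0,0,0]]]' >/dev/null; python3 st.py
```

```text
t 15.3 p [0.494  0.0673 0.109 ] yaw_y -0.99 z [ 0.0228 -0.0314 -0.9992] F [-0.715  -0.3271 -4.6805] T [0.0484 0.4642 0.0071] w 0.0121 q [-68.7  28.7  67.1 122.9 -33.1  48.9  17.2]
t 15.7 p [0.4943 0.0674 0.1098] yaw_y -0.97 z [ 0.0235 -0.0317 -0.9992] F [-0.6408  0.216  -0.603 ] T [-0.0432  0.0877  0.0253] w 0.0346 q [-68.8  28.6  67.2 122.8 -33.   49.   17.2]
```

```bash
python3 -m creep '[[[3.5,0,0,-1.5,0],[3.5,0,0,-3,0],[3.5,0,0,-4.5,0],[3.5,0,0,-4.5,0],[3.5,-4,0,0,0],[3.5,-4.5,0,0,0],[3.5,-4.5,0,0,0],[3.5,-4.5,0,0,0],[3.5,-4.5,0,0,0],[3.5,-4.5,0,0,0],[3.5,0,0,0,0]]]' >/dev/null; python3 st.py; python3 - <<'E'
from rig import imaging
import cv2, numpy as np
c=imaging.capture("top"); s=imaging.capture("scene"); np.savez("top7.npz",**c); np.savez("scene7.npz",**s)
a=cv2.resize(c["frame"][185:232,212:260,::-1],None,fx=8,fy=8,interpolation=cv2.INTER_CUBIC)
b=cv2.resize(s["frame"][115:172,328:380,::-1],None,fx=7,fy=7,interpolation=cv2.INTER_CUBIC)
H=max(len(a),len(b)); o=np.zeros((H,a.shape[1]+b.shape[1],3),np.uint8); o[:len(a),:a.shape[1]]=a;o[:len(b),a.shape[1]:]=b
cv2.imwrite("pics/z9.png",o)
cv2.imwrite("pics/scene9.png",s["frame"][:,:,::-1])
E
```

```text
t 16.8 p [ 0.4881 -0.187   0.2531] yaw_y -0.61 z [ 0.0273 -0.0323 -0.9991] F [-0.1355 -0.1051  0.7166] T [-0.0273  0.0451 -0.0065] w 0.0348 q [-47.9  12.7  71.3 112.2 -12.4  62.   27.7]
```

View pics/z9.png

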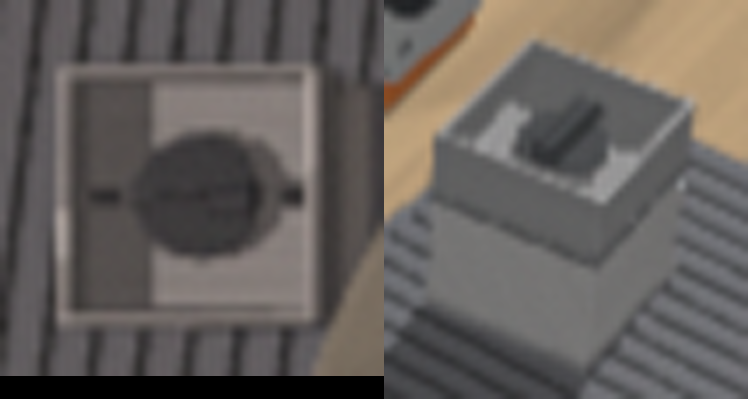

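View pics/scene9.png

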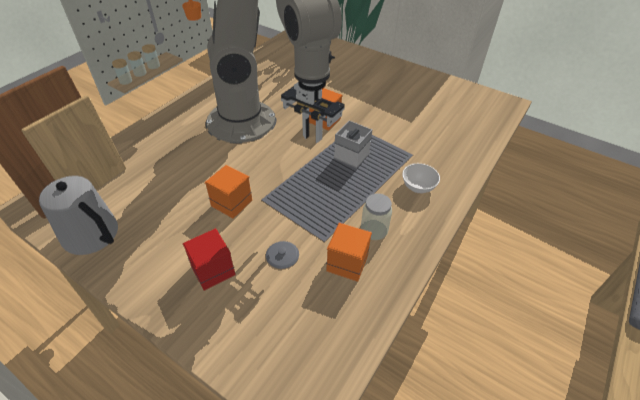

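The wing now lines up with both embossed bars, at about (105,197) and (291,195) in the zoom, and the jar, bowl and cup lid look unmoved. To check that the stud has sprung up, I'll compare the flange's lower edge in the before and after views.

```bash
python3 - <<'E'
import cv2,numpy as np
a=cv2.imread("pics/z7.png",0).astype(int);b=cv2.imread("pics/z9.png",0).astype(int)
for x in(550,560,570,580):
    for y0 in [145]:
        print(x,a[y0:y0+48:4,x],b[y0:y0+48:4,x])
# rim reference shift
print(cv2.phaseCorrelate(np.float32(a[200:390,430:690]),np.float32(b[200:390,430:690])))
o=np.hstack([a[80:200,490:640],b[80:200,490:640]]).astype(np.uint8)
cv2.imwrite("pics/cmp.png",cv2.resize(o,None,fx=2.5,fy=2.5))
E
```

```text
550 [ 51  51  54  60  64  74  84 104 121 116  99  93] [ 67  58  51  50  49  62  83 111 128 121 102  94]
560 [ 53  53  52  51  51  59  71  90 104 111 107 100] [ 53  51  52  57  60  67  73  90 109 121 120 107]
570 [ 50  52  53  53  51  55  64  84 102 117 120 112] [ 56  62  72  78  77  74  74  85 101 112 115 109]
580 [ 53  52  52  53  53  59  69  83  92 104 114 129] [ 74  77  79  79  77  74  73  80  91 105 116 131]
((0.004408689890198048, -0.023481938808600944), 0.854861088078699)
```

View pics/cmp.png

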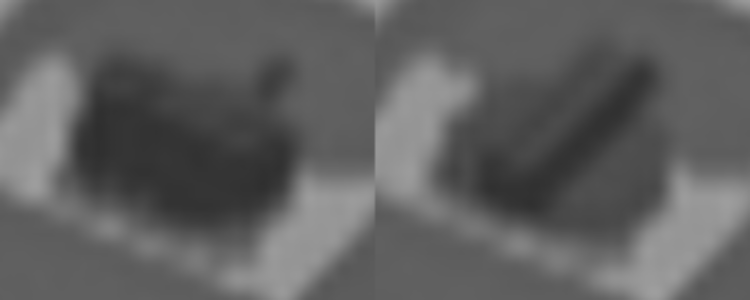

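The flange edge looks the same before and after, but 3 mm is only about 0.6 px here, so the pictures can't settle it. I'll probe the wing top very lightly with shut fingers, staying under the 4 N spring preload: it should touch at z ≈ 0.120 if the stud is up, or about 0.117 if it's down.

```bash
python3 -m creep '[[[0,4.5,0.1,0,0],[0,4.5,0.1,0,0],[0,4.5,0.1,0,0],[0,4.5,0.1,0,0],[0,4.5,0.1,0,0],[0,3.6,0.1,0,0],[0,0,0,3,0],[0,0.2,0,3,0],[0,0.2,0,3,0],[0,0.2,0,2,0],[0,0,0,0,0]]]' 10 >/dev/null; python3 st.py
```

```text
t 18.0 p [0.4939 0.1113 0.1288] yaw_y 1.49 z [ 0.0256 -0.0266 -0.9993] F [0.5212 0.3522 0.2613] T [-0.0137  0.0774  0.0226] w 0.0006 q [-69.2  21.8  59.  120.9 -22.7  48.6   4.5]
```

```bash
python3 -m creep '[[[0,-2.2,0,-0.3,1],[0,-2.1,0,0,0.5],[0,0,0,0,0]]]' >/dev/null; python3 st.py
```

```text
t 18.3 p [0.4944 0.0683 0.1351] yaw_y 0.19 z [ 0.0266 -0.0265 -0.9993] F [0.8247 0.3981 0.4508] T [-0.0402  0.0376 -0.062 ] w 0.0003 q [-66.2  20.4  60.6 121.6 -21.5  48.7   7.1]
```

```bash
python3 -m creep '[[[0,0,0,0.7,0],[0,0,0,0.4,0],[0,0,0,0,0]]]' >/dev/null; python3 st.py;for i in 1 ; do python3 -m creep '[[[0,0,0,0.1,0],[0,0,0,0,0]]]' >/dev/null; python3 st.py; done
```

```text
t 18.6 p [0.4953 0.0684 0.1248] yaw_y 0.17 z [ 0.0287 -0.0236 -0.9993] F [1.2785 0.3404 1.0207] T [-0.0466  0.0498 -0.0241] w 0.0008 q [-64.8  21.3  59.2 122.1 -22.8  47.4   8.2]
t 18.8 p [0.4954 0.0687 0.1236] yaw_y 0.2 z [ 0.0286 -0.0237 -0.9993] F [-0.035   0.2883  0.8066] T [-0.0442  0.0893 -0.0012] w 0.0003 q [-64.6  21.4  59.1 122.1 -23.   47.3   8.3]
```

```bash
python3 -m creep '[[[0,0,0,0.15,0],[0,0,0,0,0]]]' >/dev/null; python3 st.py; python3 -m creep '[[[0,0,0,0.08,0],[0,0,0,0,0]]]' >/dev/null; python3 st.py;
```

```text
t 19.0 p [0.4955 0.0689 0.122 ] yaw_y 0.23 z [ 0.0285 -0.0239 -0.9993] F [ 0.1551  0.3703 -0.1574] T [0.0423 0.0677 0.0431] w 0.0004 q [-64.5  21.6  58.9 122.2 -23.2  47.2   8.5]
t 19.2 p [0.4955 0.069  0.1211] yaw_y 0.24 z [ 0.0285 -0.024  -0.9993] F [ 0.6204 -0.6114 -0.4538] T [-0.0775  0.1008 -0.0239] w 0.0003 q [-64.4  21.6  58.8 122.2 -23.3  47.1   8.6]
```

```bash
python3 -m creep '[[[0,0,0,0.07,0],[0,0,0,0,0]]]' >/dev/null; python3 st.py
```

```text
t 19.4 p [0.4956 0.069  0.1204] yaw_y 0.25 z [ 0.0287 -0.024  -0.9993] F [-0.6716 -0.081   1.1199] T [-0.048   0.1306  0.0535] w 0.0001 q [-64.3  21.7  58.7 122.2 -23.3  47.    8.7]
```

```bash
python3 -m creep '[[[0,0,0,0.05,0],[0,0,0,0,0]]]' >/dev/null; python3 st.py
```

```text
t 19.6 p [0.4957 0.069  0.12  ] yaw_y 0.24 z [ 0.0287 -0.0237 -0.9993] F [-0.5898  0.0668  2.8081] T [0.0126 0.3549 0.0247] w 0.0005 q [-64.2  21.8  58.6 122.3 -23.4  46.9   8.7]
```

The probe touched at z ≈ 0.120 with 2.8 N, so the stud is up. I'll retract and take a last look.

```bash
python3 -m creep '[[[0,0,0,-0.5,0],[0,0,0,-3,0],[0,0,0,-4.5,0],[0,0,0,-4.5,0],[0,-4,0,0,0],[0,-4.5,0,0,0],[0,-4.5,0,0,0],[0,-4.5,0,0,0],[0,-4.5,0,0,0],[0,0,0,0,0],[0,0,0,0,0]]]' >/dev/null; python3 st.py; python3 - <<'E'
from rig import imaging
import cv2, numpy as np
c=imaging.capture("top"); s=imaging.capture("scene"); np.savez("top7.npz",**c)
a=cv2.resize(c["frame"][185:232,212:260,::-1],None,fx=8,fy=8,interpolation=cv2.INTER_CUBIC)
b=cv2.resize(s["frame"][115:172,328:380,::-1],None,fx=7,fy=7,interpolation=cv2.INTER_CUBIC)
H=max(len(a),len(b)); o=np.zeros((H,a.shape[1]+b.shape[1],3),np.uint8); o[:len(a),:a.shape[1]]=a;o[:len(b),a.shape[1]:]=b
cv2.imwrite("pics/z10.png",o); cv2.imwrite("pics/top10.png",c["frame"][:,:,::-1])
c0=np.load("top0.npz")["frame"].astype(int)
for n,(a,b,x,y) in dict(jar=(115,155,303,340),bowl=(103,148,220,265),cup=(175,212,378,414)).items():
    print(n,np.abs(c["frame"][a:b,x:y].astype(int)-c0[a:b,x:y]).mean())
E
```

```text
t 20.7 p [ 0.4942 -0.1472  0.2582] yaw_y 0.84 z [ 0.0307 -0.0248 -0.9992] F [ 0.2451  0.6319 -0.3282] T [-0.0486  0.0877  0.0292] w 0.0002 q [-54.1  10.4  71.9 112.6 -10.2  62.4  22.8]
jar 0.8
bowl 0.8085596707818931
cup 4.497997997997998
```

View pics/z10.png

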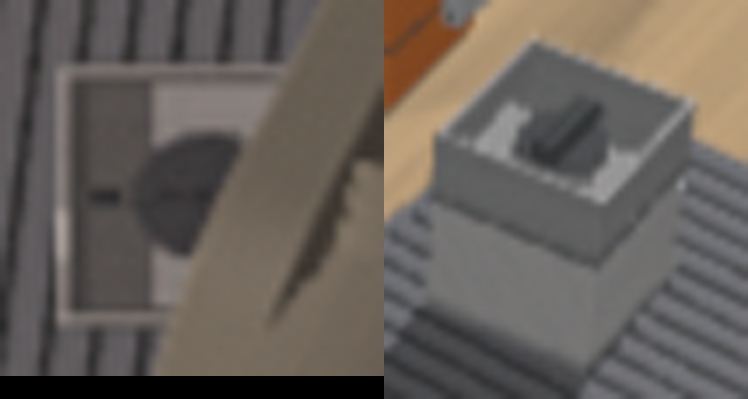

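View pics/top10.png

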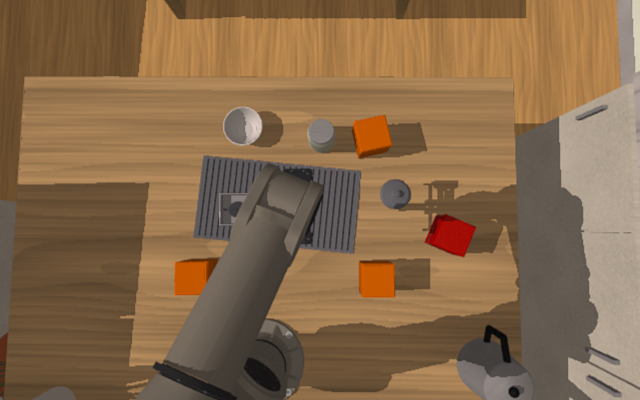

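The tin stands lid up near (240,209) with its wing along the bars. The jar and bowl match the first picture. The cup lid is still at (396,194), and only the arm's shadow differs there. Handing in.

```bash
python3 -c "
from rig import job; print(job.sign_off())"
```

```text
the job is handed in; nothing more can be done
None
```

The tin now stands lid up on the mat with its stud turned into the locked position and sprung back up. I tipped it twice over its +y edges, letting it rest on its side in between. I then gripped the wing, pressed to the stop, turned about 92° clockwise to the end stop, eased back 1.5°, rose with it and let go.

**Last checks:**
- **Wing:** it lies along the two embossed bars.
- **Stud height:** the pictures could not show 3 mm reliably. I probed the wing top with shut fingers and met it at z ≈ 0.120 with 2.8 N, below the spring's preload, so the stud is up.
- **Other objects:** the jar and bowl match the first picture. The patch around the cup lid differs slightly, which I put down to the arm's shadow; the lid itself is in the same place.
- **Time and forces:** it took about 21 s of the 58 s. The highest force I read was 33 N, from the fingers at the plunger stop.

**Disagreement:** the two cameras put the tin about 5 mm apart in x. I trusted the top view after checking where the finger appeared in the scene view.

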